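# Press a glued-up wood block in the bench screw press

### The arm

A 6-joint arm with a two-finger parallel gripper is mounted at the origin on the work surface. World frame = base frame: x ahead of the robot, y to its left, z up, the work surface at z = 0. Lengths are in m, angles in rad, forces in N, time in s.
With the tool pointing down it reaches from about 0.275 to 0.825 m from the base axis. Payload 4.9 kg.
Tool frame: the origin (TCP) lies midway between the tips of the shut fingers; the grasp point (between the pads) lies 19 mm behind it (bot.grip_depth is the distance from the TCP to the grasp point, in m); y points along the fingers, x is the direction in which the jaws open and shut, and the axes are right-handed (so a half turn about y gives the same grasp; the last joint's range is limited). The gripper opens to 85 mm and grips with 20 to 120 N. Pads are 22 mm wide; open, the fingers measure 114 mm over their backs; the gripper's body (76 mm by 85 mm) begins 54 mm behind the grasp point. The pads swing forward as they close: fully open they stand 13 mm farther back than shut.
Start: joints at [1.159, 0.326, -0.193, 1.052, 0, 1.437], TCP at [0.151, 0.529, 0.231] pointing down, gripper open.
Joint ranges: [-2.65, 2.65], [-0.97, 1.79], [-1.3, 1.35], [-1.93, 2.1], [-1.47, 1.37], [-3.14, 3.14]. Speed limits (rad/s): [2.57, 2.57, 3.14, 3.14, 3.14, 3.14].

### API

Orientations are given as a unit quaternion [w, x, y, z].
In Python, from cell import bot gives the robot as it stands. Calls block until the motion is done:
- bot.move_pose(position, orientation): joint-space move of the TCP to a pose.
- bot.move_linear(position, speed=0.15, rotation=None, until_force=None): straight line of the TCP; rotation=None keeps the orientation; speed is the mean speed in m/s. With until_force (N) it stops when the force on the tool has changed by that much, and returns True; else False.
- bot.goto_joints(angles): joint-space move.
- bot.set_gripper(opening, grasp_force=None): opening from 0.0 (shut) to 1.0 (fully open); grasp_force is the grip in N (None keeps the last); returns when the fingers have stopped.
- bot.wait(seconds).
- bot.solve_ik(position, orientation): joint angles nearest the present ones, or None.
- bot.camera(name): name is "scene" or "top" or "wrist"; returns the picture (420x560x3 uint8, red, green, blue); there is no depth.
- bot.calibration(name): a dict with "mtx" (3x3 intrinsics, pixels), "k1" (the pictures are not rectified: a ray, as slopes to the right and down, at radius r is drawn at 1 + k1 r^2 times it, then the intrinsics apply), "extrinsics" (4x4, takes a point from world to camera coordinates); the wrist camera has in their place "hand_eye" (4x4, takes a point from camera to tool coordinates, whose origin is the TCP and whose axes are the tool frame's). Camera axes: x right, y down, z forward; pixel columns grow to the right and rows downward; lengths in m; the calibration is good to about 2 mm. A picture is of the moment at which its call begins: read the wrist's pose just before it. calibration takes no time and is no camera call.
A pose or a line that the arm cannot do raises bot.PlanningError and nothing moves.
- bot.close_job(): hands the job in, once; it reports no verdict.
Trained networks look in the newest picture that a camera, given by its name, has taken for a name from the list of things; names that differ only in an ending like _2 or _b are one class to them, and where a whole thing is asked for, a point or a joint stands for the part that bears it (a point fixed in the world has none). Each returns a list of dicts, best first, with "confidence" (0 to 1); they miss things now and then, are a little off and sometimes report something else, mostly with a low value. They report only what shows in the picture. A call takes as long as a camera call. They do not tell look-alikes from the thing itself.
- bot.search_frame(camera, thing): "bbox" ([left, top, width, height] in pixels, round what is visible of it).
Readings, each from a call of its own:
- bot.read_clock(): time.
- bot.read_joint_positions(): joint angles.
- bot.read_joint_vel(): joint speeds.
- bot.read_joint_efforts(): joint torques, N m.
- bot.read_position(): TCP position.
- bot.read_tool_rot(): TCP orientation.
- bot.read_ft_force(): force on the tool from outside, world axes, zero at the start.
- bot.read_moment(): the same for the moment, N m.
- bot.read_gripper_width(): opening from 0.0 (shut) to 1.0 (fully open).
Only numpy, scipy, OpenCV 4.12 (cv2) and the standard library are available. Lean on these libraries where they do the work, as an engineer would, in place of code of your own. Each camera call takes 0.05 s, during which the arm holds its last target. There are 200 camera calls.

### The job

Slide the wood block in under the raised platen of the screw press until it lies square against the wooden stop batten at the back. Then turn the handwheel clockwise until the pad under the platen first touches the block, and about a quarter turn more to nip it tight. Let go of the wheel, and leave the things lying around the press where they are.

Things in the scene. Friction and masses are not known exactly. Their poses are not given: they have to be found in the camera images.
- press: Grey steel screw press fixed on a grey laminate baseboard. Origin on the table top, straight below the screw (wheel axis). x points from the open infeed side, nearest the robot, to the back; y left; z up. Baseboard 310 mm wide (y), from 275 mm in front of the origin to 145 mm behind it; its top, on which the block slides, is at z = 20 mm. Table top is z = 0.
- stop (a point): Foot of the stop batten: middle of its front face, on the baseboard, 100 mm behind the screw axis (press x = +100 mm). The batten is wood, 18 mm high, 170 mm wide (y), and stands square to the press's x.
- beam (a point): Middle of the top of the cross beam, 200 mm above the table. The beam is 45 mm high, 56 mm deep (x), 270 mm wide (y), on two uprights at y = +-118 mm (24 mm wide, 50 mm deep); their feet are 10 mm high and 100 mm deep, with 192 mm free between them for the block.
- block: The work: strips of wood between two plywood cauls, one rigid block 200 mm long (its x), 80 mm wide (y), 45 mm high, about 0.5 kg (sliding it takes up to about 10 N), loose on the baseboard, drawn out 55 to 100 mm on the infeed side. Origin at the centre of its underside. Fully home its far end touches the batten and its centre lies below the screw.
- wheel (a joint): Turn of the handwheel (rad), growing clockwise seen from above, which lowers wheel, screw and platen together by 16 mm a turn; it stays where left. The pad is 12 mm above the block's top at 0 and first touches it at 4.71. It starts between 0.8 and 3.2; stops at -0.5 and 8.6. Turning takes about 0.4 Nm (6 N at the rim), half as much again with the block nipped.
- wheel_center (a point): Point on the handwheel's axis at mid-height of its rim, 255 mm above the table at joint 0 (it sinks with the wheel). Aluminium disc handwheel without a handle. Its rim is a round bar 16 mm thick on a circle of 72 mm radius (160 mm over all), free all round outside and standing up all round inside, so that it can be straddled from above anywhere.
- wheel_dish (a point): Centre of the dish floor inside the rim, 26 mm below mid-rim. The dish's wall is in line with the rim (inner radius 63 mm or more); a hub of 20 mm radius stands in the middle, its top 12 mm below mid-rim. Three ribs 4 mm high run from hub to wall; a small dark plug in the floor, 46 mm from the axis, shows how the wheel has turned.
- pad: Soft black rubber pad, 126 mm (x) by 156 mm (y), 12 mm thick, under the steel platen (130 x 160 x 20 mm), centred on the screw. Origin at the centre of its lower face. Pressed on the block it gives by up to 11 mm, 20 N per mm: a quarter turn past touch is 4 mm, 80 N.
- glue_bottle: White glue bottle, 56 mm diameter, 165 mm high, standing. Origin at the centre of its foot. Leave it alone.
- glue_gun: Black and grey cordless glue gun lying on its side, about 165 x 170 x 36 mm. Origin under the middle of its barrel. Leave it alone.
- set_square: Steel set square, flat, 190 x 120 x 5 mm. Origin near the middle of the triangle. Leave it alone.
- strip: Spare strip of wood, 190 x 22 x 10 mm, lying flat. Origin at the centre of its underside. Leave it alone.
Not all that is in view belongs to the job. Leave any blue look-alike of the block alone.

How it is judged:
On the way:
1. the block is pushed home: square against the batten and centred under the platen, while the platen is still clear of it (x of block in the frame of press above -0.006 m and y of block in the frame of press between -0.025 and 0.025 m and angle between the x axis of block and the x axis of press, either way round below 0.06 rad and contact force between pad and block below 0.5 N), for 0.2 s.
At the end, for the whole second after the job is handed in: The block lies against the batten (within 6 mm), within 25 mm of the middle of the platen sideways and square to the batten within 0.06 rad; the pad presses on it with 35 to 130 N (about 0.11 to 0.41 turn past first touch); the wheel and the block are at rest (x of block in the frame of press above -0.006 m and y of block in the frame of press between -0.025 and 0.025 m and angle between the x axis of block and the x axis of press, either way round below 0.06 rad and contact force between pad and block between 35 and 130 N and velocity of joint wheel between -0.05 and 0.05 rad/s and linear speed of block below 0.01 m/s).
It fails at once if a bystander is moved more than 30 mm (distance of any of glue_bottle, glue_gun, set_square, strip from where it was at the start of the episode above 0.03 m).
It fails at once if the block is crushed: the pad presses on it with more than 180 N (contact force between pad and block above 180 N).
It also fails if it takes over 69 s, if anything falls off the work surface, if the arm or the gripper's body presses on something with over 40 N, if the wrist force passes 120 N, or if a joint passes its speed limit or range.

## Working session

There is one attempt and no reset: what is moved stays moved. The work goes in short steps, each a Python script; the robot and the scene stay as the last script left them, time stands still between calls to the robot, and variables do not carry over. Pictures are saved under pics/ and viewed, about 8 in all and at most 12, crops included, and the job is handed in when it is done.

```bash
mkdir -p pics; ls; python3 - <<'E'
from cell import bot
import cv2,numpy as np
for n in ("scene","top"):
    im=bot.camera(n); cv2.imwrite(f"pics/{n}0.png",im[:,:,::-1])
    c=bot.calibration(n); print(n,np.round(c["mtx"],1).tolist(),c["k1"],np.round(c["extrinsics"],3).tolist())
    for t in ("press","block","wheel","glue_bottle","glue_gun","set_square","strip"):
        print(t,[(np.round(d["bbox"]).tolist(),round(d["confidence"],2)) for d in bot.search_frame(n,t)[:3]])
print(bot.calibration("wrist")); print(bot.read_clock(),bot.read_tool_rot())
E
```

```text
pics
scene [[444.6, 0.0, 277.1], [0.0, 444.6, 211.7], [0.0, 0.0, 1.0]] -0.1284549911575389 [[0.888, 0.46, -0.009, -0.466], [0.378, -0.741, -0.555, -0.119], [-0.262, 0.49, -0.832, 1.753], [0.0, 0.0, 0.0, 1.0]]
press [([219.0, 197.0, 147.0, 126.0], 0.93)]
block [([260.0, 221.0, 27.0, 33.0], 0.97), ([121.0, 250.0, 52.0, 59.0], 0.94), ([235.0, 141.0, 22.0, 45.0], 0.83)]
wheel [([282.0, 204.0, 51.0, 49.0], 0.83)]
glue_bottle [([259.0, 218.0, 31.0, 37.0], 0.67)]
glue_gun [([186.0, 281.0, 55.0, 62.0], 0.65), ([298.0, 161.0, 36.0, 46.0], 0.55)]
set_square [([232.0, 288.0, 53.0, 27.0], 0.65)]
strip [([234.0, 285.0, 49.0, 31.0], 0.58), ([299.0, 164.0, 33.0, 41.0], 0.36)]
top [[535.6, 0.0, 267.9], [0.0, 535.6, 205.0], [0.0, 0.0, 1.0]] 0.013356722381901484 [[-0.013, -1.0, -0.008, 0.016], [-0.98, 0.014, -0.197, 0.546], [0.197, 0.005, -0.98, 1.777], [0.0, 0.0, 0.0, 1.0]]
press [([230.0, 126.0, 110.0, 135.0], 0.86)]
block [([266.0, 183.0, 30.0, 38.0], 0.96), ([171.0, 264.0, 62.0, 59.0], 0.83), ([363.0, 273.0, 44.0, 66.0], 0.79)]
wheel [([269.0, 131.0, 46.0, 47.0], 0.56)]
glue_bottle [([199.0, 146.0, 21.0, 24.0], 0.78)]
glue_gun [([353.0, 197.0, 57.0, 52.0], 0.59)]
set_square [([161.0, 181.0, 55.0, 48.0], 0.55)]
strip [([336.0, 171.0, 11.0, 54.0], 0.71), ([266.0, 129.0, 55.0, 49.0], 0.62)]
{'mtx': array([[352.74175818,   0.        , 276.76523581],
       [  0.        , 352.74175818, 205.5313732 ],
       [  0.        ,   0.        ,   1.        ]]), 'k1': -0.035222298536352885, 'hand_eye': array([[ 9.99999286e-01,  9.46797855e-04, -7.29775780e-04,
        -4.34473843e-04],
       [ 9.58758519e-04, -2.70607377e-01,  9.62689321e-01,
        -1.41988579e-01],
       [ 7.13989474e-04, -9.62689333e-01, -2.70608091e-01,
         6.85461451e-02],
       [ 0.00000000e+00,  0.00000000e+00,  0.00000000e+00,
         1.00000000e+00]])}
0.8 [-0.56440957  0.56441048  0.42597836 -0.42594024]
```

```bash
python3 - <<'E'
import cv2
a=cv2.imread("pics/top0.png")[105:345,140:430]; cv2.imwrite("pics/topc.png",cv2.resize(a,None,fx=2.5,fy=2.5,interpolation=cv2.INTER_CUBIC))
a=cv2.imread("pics/scene0.png")[130:350,110:400]; cv2.imwrite("pics/scenec.png",cv2.resize(a,None,fx=2.7,fy=2.7,interpolation=cv2.INTER_CUBIC))
E
```

```text
(no output)
```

View pics/topc.png

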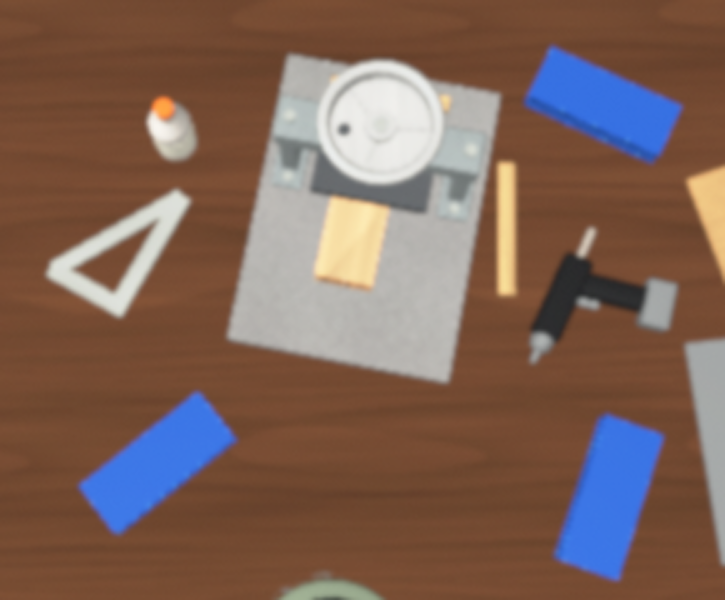

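View pics/scenec.png

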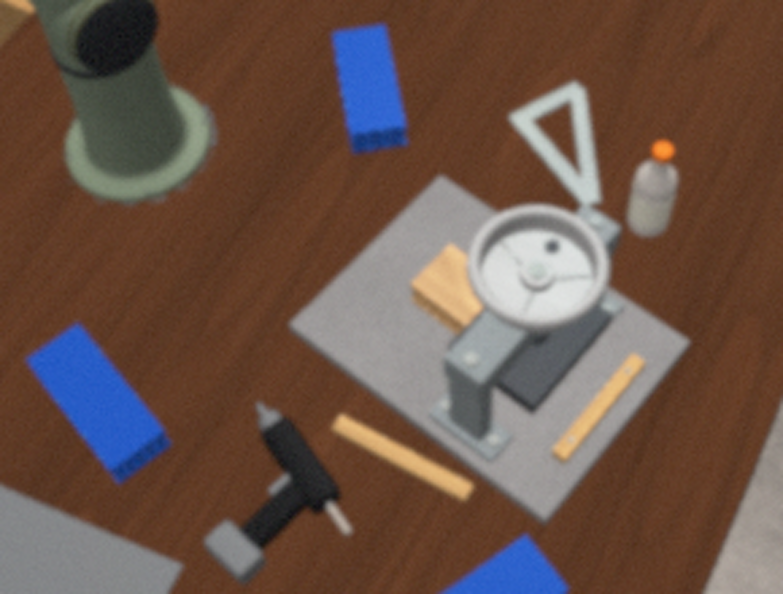

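The block is the pale wood piece half under the platen at about top (280,201). The three blue blocks at about top (382,146), (204,290) and (384,303) are look-alikes, since they are blue and off the press. The baseboard corners show clearly in both views, so I'll fit the press pose from them.

```bash
cat > h.py <<'E'
import numpy as np, cv2
from scipy.spatial.transform import Rotation as Ro
from scipy.optimize import least_squares
def proj(P,c,T=None):
    T=c["extrinsics"] if T is None else T
    q=np.atleast_2d(P)@T[:3,:3].T+T[:3,3]; s=q[:,:2]/q[:,2:]
    s=s*(1+c["k1"]*(s**2).sum(1,keepdims=True)); return s@np.diag([c["mtx"][0,0],c["mtx"][1,1]])+c["mtx"][:2,2]
def quat(R): q=Ro.from_matrix(R).as_quat(); return np.r_[q[3],q[:3]]
def rot(q): return Ro.from_quat(np.r_[q[1:],q[0]]).as_matrix()
def M(p,P):
    P=np.atleast_2d(P); c,s=np.cos(p[2]),np.sin(p[2]); return np.c_[p[0]+c*P[:,0]-s*P[:,1],p[1]+s*P[:,0]+c*P[:,1],P[:,2]]
def wristT(bot,c):
    E=np.eye(4);E[:3,:3]=rot(bot.read_tool_rot());E[:3,3]=bot.read_position(); return np.linalg.inv(E@c["hand_eye"])
E
python3 - <<'E'
from h import *; from cell import bot
x=np.array
C=x([[.145,.155,.02],[.145,-.155,.02],[-.275,-.155,.02],[-.275,.155,.02]])
t=x([[288,54],[500,94],[448,382],[228,340]])/2.5+[140,105]
s=x([[690,342],[545,521],[290,325],[441,176]])/2.7+[110,130]
# wheel rim centre approx in top / scene -> height
tw=x([[380,122]])/2.5+[140,105]; sw=x([[539,267]])/2.7+[110,130]
ct,cs=bot.calibration("top"),bot.calibration("scene")
def f(p): 
    W=M(p,[[0,0,p[3]]])
    return np.r_[proj(M(p,C),ct)-t,proj(M(p,C),cs)-s,proj(W,ct)-tw,proj(W,cs)-sw].ravel()
r=least_squares(f,[.6,0,0,.25]);p=r.x;print(np.round(p,4),np.round(r.fun,1),"wheel joint~",(0.255-p[3])/.016*2*np.pi)
print(np.linalg.norm(p[:2]))
print("tool axes\n",np.round(rot(bot.read_tool_rot()),2))
# block near end top edge (z=.065) from top view -> press frame
b=x([[317,275],[373,287],[331,196],[389,206]])/2.5+[140,105]
for q in b:
    g=least_squares(lambda u:(proj(M(p,[[u[0],u[1],.065]]),ct)-q).ravel(),[-.15,0]).x;print(np.round(g,4))
# IK tests
Rp=Ro.from_euler('z',p[2]).as_matrix(); a=np.radians(30)
y=Rp@[np.sin(a),0,-np.cos(a)]; X=Rp@[0,1,0]; R=np.c_[X,y,np.cross(X,y)]
for d in (-.26,-.2,-.1): print(d,bot.solve_ik(M(p,[[d,0,.04]])[0],quat(R)))
E
```

```text
[ 0.6708 -0.0712 -0.2096  0.2447] [ 0.2 -1.   0.5 -1.   0.5 -0.8 -0.2 -1.5 -0.2 -1.2 -0.1 -0.9 -1.1 -0.9
 -0.7 -1.2  0.6 -0.3 -1.   0.1] wheel joint~ 4.050802468473518
0.6745618917230476
tool axes
 [[ 0.27  0.   -0.96]
 [ 0.96  0.    0.27]
 [ 0.   -1.   -0.  ]]
[-0.1749  0.0488]
[-0.1764 -0.0287]
[-0.0632  0.0515]
[-0.0617 -0.0291]
-0.26 None
-0.2 [-0.22115186  0.29686617 -1.17472391 -0.42436387  0.00575304 -0.00996484]
-0.1 [-0.21840183  0.39914905 -0.93909875 -0.29103365  0.00437809 -0.00758319]
```

```bash
python3 - <<'E'
from h import *; from cell import bot
p=[.6708,-.0712,-.2096]
Rp=Ro.from_euler('z',p[2]).as_matrix(); y=np.r_[0,0,-1.]; X=Rp@[0,1,0]; R=np.c_[X,y,np.cross(X,y)]
bot.set_gripper(0.0)
bot.move_pose(M(p,[[-.2,0,.30]])[0],quat(R))
c=bot.calibration("wrist"); T=wristT(bot,c); im=bot.camera("wrist"); np.save("T1.npy",T); cv2.imwrite("pics/w1.png",im[:,:,::-1])
o=im[:,:,::-1].copy()
C=np.array([[-.275,-.155,.02],[-.275,.155,.02],[0,0,.255],[-.175,.049,.065],[-.175,-.029,.065]])
q=proj(M(p,C),c,T); print(q.round(1))
cv2.imwrite("pics/w1b.png",cv2.resize(o,(784,588),interpolation=cv2.INTER_CUBIC)); print(bot.read_clock(),bot.read_position())
E
```

```text
[[142.9 101.3]
 [411.  101.9]
 [276.1 489.2]
 [321.3 195. ]
 [250.4 194.8]]
3.9333 [ 0.47518571 -0.02886317  0.29991915]
```

View pics/w1b.png

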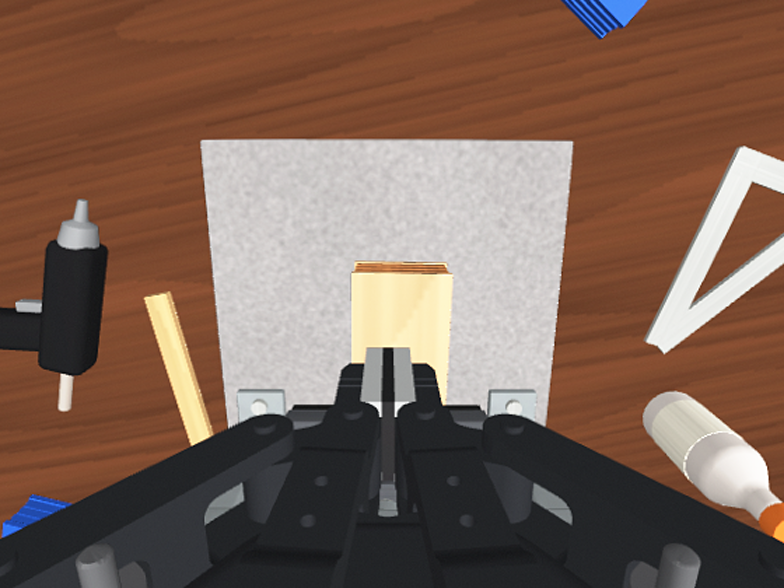

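The wrist picture shows baseboard corners at (201,140) and (573,142), which matches the prediction to about 1 px. The block's near top edge runs (351,274)–(452,273), so it is square, centred at about y = +10 mm and has 75 mm to go. I'll push it with the tool tilted and the fingers half open.

```bash
python3 - <<'E'
from h import *; from cell import bot
p=[.6708,-.0712,-.2096]
Rp=Ro.from_euler('z',p[2]).as_matrix(); a=np.radians(30)
y=Rp@[np.sin(a),0,-np.cos(a)]; X=Rp@[0,1,0]; R=np.c_[X,y,np.cross(X,y)]
B=.0105
loc=lambda:(Rp.T@(bot.read_position()-[p[0],p[1],0])).round(4)
bot.set_gripper(0.5)
bot.move_pose(M(p,[[-.205,B,.16]])[0],quat(R))
print(bot.move_linear(M(p,[[-.205,B,.037]])[0],speed=.1,until_force=6),loc())
r=bot.move_linear(M(p,[[-.125,B,.037]])[0],speed=.06,until_force=25)
print(r,loc(),(Rp.T@bot.read_ft_force()).round(1))
r=bot.move_linear(M(p,[[-.085,B,.037]])[0],speed=.02,until_force=16)
print(r,loc(),(Rp.T@bot.read_ft_force()).round(1),bot.read_clock())
cv2.imwrite("pics/t2.png",bot.camera("top")[:,:,::-1][:,:])
E
```

```text
False [-0.2046  0.0105  0.0374]
False [-0.125   0.0105  0.0372] [-1.   0.  -0.5]
True [-0.1097  0.0105  0.0355] [ 0.2 -0.  -0.6] 9.3417
```

```bash
python3 - <<'E'
from h import *; from cell import bot
p=[.6708,-.0712,-.2096]
Rp=Ro.from_euler('z',p[2]).as_matrix(); a=np.radians(30);B=.0105
loc=lambda:(Rp.T@(bot.read_position()-[p[0],p[1],0])).round(4)
r=bot.move_linear(M(p,[[-.09,B,.037]])[0],speed=.02,until_force=25)
print(r,loc(),(Rp.T@bot.read_ft_force()).round(1),bot.read_clock())
bot.move_linear(M(p,[[-.2,B,.06]])[0],speed=.15)
y=np.r_[0,0,-1.]; X=Rp@[0,1,0]; R=np.c_[X,y,np.cross(X,y)]
bot.set_gripper(0.0)
bot.move_pose(M(p,[[-.17,0,.30]])[0],quat(R))
c=bot.calibration("wrist"); T=wristT(bot,c); im=bot.camera("wrist")
print(proj(M(p,[[-.1,.0505,.065],[-.1,-.0295,.065],[-.1,.0505,.02],[-.1,-.0295,.02]]),c,T).round(1)*2-[300,260])
t=bot.camera("top")
a=cv2.resize(im[130:330,150:400],None,fx=2,fy=2,interpolation=cv2.INTER_CUBIC)
b=cv2.resize(t[115:245,225:345],None,fx=2.5,fy=2.5,interpolation=cv2.INTER_CUBIC)
o=np.zeros((400,800,3),np.uint8);o[:,:500]=a;o[:325,500:800]=b
cv2.imwrite("pics/c3.png",o[:,:,::-1]); print(bot.read_clock())
E
```

```text
True [-0.1098  0.0106  0.0319] [-0.3 -0.1  0.4] 9.9917
[[343.8 208.6]
 [202.6 208.4]
 [335.  183.6]
 [207.6 183.6]]
12.675
```

View pics/c3.png

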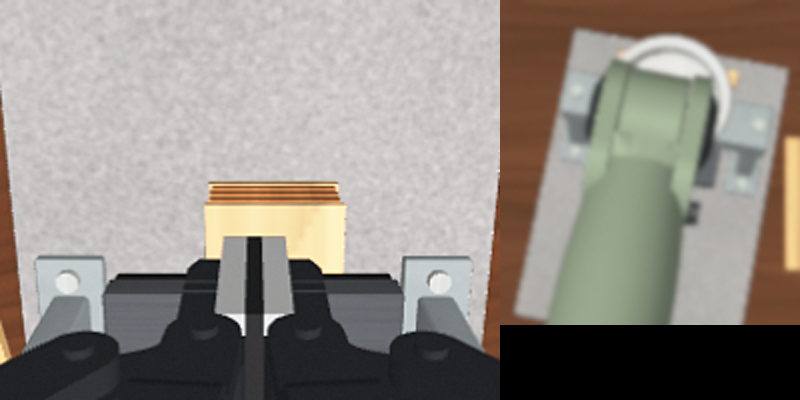

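The block's near top edge is at y≈206 in the crop and the prediction for home is 208. It took 25 N twice without moving, so it is home against the batten, at y≈+9 mm. Next I'll probe the rim height and check IK around the wheel.

```bash
cat >> h.py <<'E'
p=[.6708,-.0712,-.2096]; Rp=Ro.from_euler('z',p[2]).as_matrix()
def rim(phi,z,r=.072):   # tool vertical, jaw axis radial at wheel angle phi (press frame)
    d=Rp@[np.cos(phi),np.sin(phi),0]; y=np.r_[0,0,-1.]
    return M(p,[[r*np.cos(phi),r*np.sin(phi),z]])[0],quat(np.c_[d,y,np.cross(d,y)])
E
python3 - <<'E'
from h import *; from cell import bot
for dg in range(-120,300,20):
    P,Q=rim(np.radians(dg),.235); s=bot.solve_ik(P,Q); print(dg,None if s is None else np.round(s,2))
q=quat(np.c_[Rp@[0,1,0],[0,0,-1],Rp@[-1,0,0]])
bot.move_pose(M(p,[[-.072,0,.285]])[0],q)
print(bot.move_linear(M(p,[[-.072,0,.24]])[0],speed=.02,until_force=4),bot.read_position(),bot.read_ft_force().round(1),bot.read_clock())
bot.move_linear(M(p,[[-.072,0,.285]])[0],speed=.1)
E
```

```text
-120 [-0.31  0.48  0.06  1.14  0.   -2.72]
-100 [-0.32  0.53  0.13  1.17  0.   -3.08]
-80 [-0.32  0.58  0.22  1.21  0.    2.86]
-60 [-0.3   0.63  0.31  1.25  0.    2.52]
-40 [-0.28  0.68  0.38  1.28  0.    2.2 ]
-20 [-0.25  0.71  0.44  1.31  0.    1.88]
0 [-0.21  0.72  0.47  1.32  0.    1.57]
20 [-0.18  0.72  0.46  1.31  0.    1.25]
40 [-0.15  0.7   0.42  1.3   0.    0.93]
60 [-0.13  0.66  0.35  1.27  0.    0.61]
80 [-0.11  0.61  0.27  1.23  0.    0.27]
100 [-0.11  0.56  0.18  1.19  0.   -0.07]
120 [-0.12  0.51  0.1   1.16  0.   -0.43]
140 [-0.14  0.47  0.03  1.13  0.   -0.8 ]
160 [-0.17  0.44 -0.02  1.12  0.   -1.19]
180 [-0.22  0.42 -0.04  1.11  0.   -1.58]
200 [-0.26  0.43 -0.03  1.11  0.   -1.97]
220 [-0.29  0.45  0.    1.12  0.   -2.35]
240 [-0.31  0.48  0.06  1.14  0.   -2.72]
260 [-0.32  0.53  0.13  1.17  0.   -3.08]
280 [-0.32  0.58  0.22  1.21  0.    2.86]
True [ 0.60039678 -0.05624109  0.25959589] [-0.3  0.6  4.4] 14.4583
```

```bash
python3 - <<'E'
from h import *; from cell import bot
X=Rp@[1,0,0];q=quat(np.c_[X,[0,0,-1],np.cross(X,[0,0,-1.])])
bot.move_pose(M(p,[[0,-.07,.40]])[0],q)
c=bot.calibration("wrist"); T=wristT(bot,c); im=bot.camera("wrist"); np.save("T2.npy",T); cv2.imwrite("pics/w4.png",im[:,:,::-1])
a=np.linspace(0,2*np.pi,400); o=cv2.resize(im[:,:,::-1],(784,588),interpolation=cv2.INTER_CUBIC)
for u in proj(M(p,np.c_[.08*np.cos(a),.08*np.sin(a),0*a+.2516]),c,T)*1.4: cv2.circle(o,tuple(int(v) for v in u),0,(0,0,255),-1)
cv2.imwrite("pics/w4b.png",o); print(bot.read_clock())
E
```

```text
16.2417
```

View pics/w4b.png

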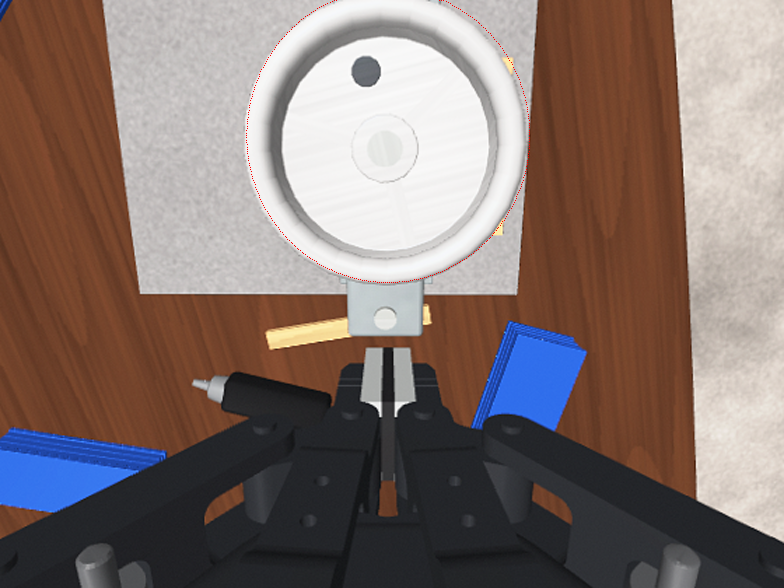

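The predicted rim circle lies on the imaged rim to within about 1 mm, with its centre near (387,140). The hub is at (385,148) and the plug at (366,71). The rim top is at 0.2596, which puts the joint at about 1.34 rad, so about 4.94 rad (283°) is needed. I'll do that in one stroke from 240° to -43°.

```bash
python3 - <<'E'
from h import *; from cell import bot
f0=np.radians(240); zt=.2516-.016
bot.set_gripper(0.6)
P,Q=rim(f0,.30); bot.move_pose(P,Q)
P,Q=rim(f0,zt); print(bot.move_linear(P,speed=.1,until_force=6),bot.read_position().round(4),P.round(4))
def st(phi):
    F=Rp.T@bot.read_ft_force(); m=bot.read_moment(); c,s=np.cos(phi),np.sin(phi)
    return [round(float(v),2) for v in (F[0]*c+F[1]*s, F[0]*s-F[1]*c, F[2], m[2])]
print(st(f0)); bot.set_gripper(0.0,30); print("grip",bot.read_gripper_width(),st(f0))
for k in range(1,6):
    a=k*np.radians(12); P,Q=rim(f0-a,zt-.016*a/2/np.pi)
    bot.move_linear(P,speed=.05,rotation=Q); print(k,st(f0-a),round(bot.read_clock(),2))
np.save("prog.npy",[f0,zt,k])
E
```

```text
False [ 0.623  -0.1248  0.2362] [ 0.6226 -0.1247  0.2356]
[0.51, -0.68, 0.64, -0.03]
grip 0.178513527944824 [5.62, 1.24, 4.87, 0.16]
1 [6.73, 0.93, 6.75, -0.14] 21.92
2 [8.33, 1.21, 7.61, -0.15] 22.37
3 [8.63, -0.46, 7.79, -0.22] 22.82
4 [7.67, -1.53, 7.87, -0.26] 23.27
5 [7.72, -3.46, 8.55, -0.26] 23.72
```

```bash
python3 - <<'E'
from h import *; from cell import bot
f0,zt,k0=np.load("prog.npy")
def st(phi):
    F=Rp.T@bot.read_ft_force(); m=bot.read_moment(); c,s=np.cos(phi),np.sin(phi)
    return [round(float(v),2) for v in (F[0]*c+F[1]*s, F[0]*s-F[1]*c, F[2], m[2])]
for k in range(int(k0)+1,14):
    a=k*np.radians(12); P,Q=rim(f0-a,zt-.016*a/2/np.pi)
    bot.move_linear(P,speed=.05,rotation=Q); print(k,st(f0-a),round(bot.read_clock(),2))
np.save("prog.npy",[f0,zt,k])
b=[cv2.resize(bot.camera(n)[y:y+100,x:x+130],None,fx=3,fy=3,interpolation=cv2.INTER_CUBIC) for n,x,y in (("top",230,105),("scene",245,180))]
cv2.imwrite("pics/c5.png",np.hstack(b)[:,:,::-1])
E
```

```text
6 [6.23, -3.28, 8.21, -0.37] 24.17
7 [5.5, -4.11, 6.76, -0.38] 24.62
8 [2.87, -4.15, 6.96, -0.5] 25.07
9 [1.9, -4.32, 6.43, -0.53] 25.52
10 [-0.79, -4.12, 5.9, -0.52] 25.97
11 [-1.69, -4.5, 6.23, -0.55] 26.42
12 [-4.14, -4.29, 5.64, -0.47] 26.87
13 [-5.68, -4.88, 6.13, -0.54] 27.32
```

View pics/c5.png

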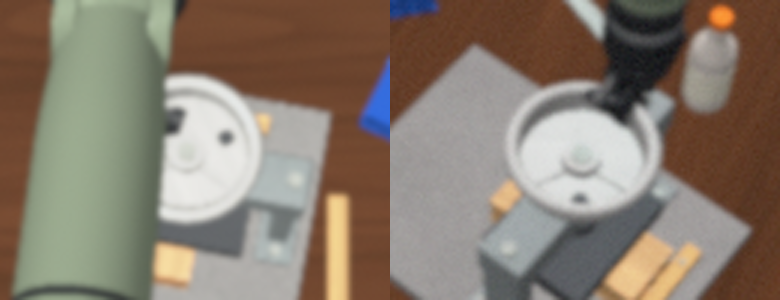

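The plug turned from about 108° to -53°, or 161° against 156° commanded, so there is no slip. I'll check the block's far end at the batten in the scene view before nipping.

```bash
python3 - <<'E'
from h import *; from cell import bot
im=bot.camera("scene"); x0,y0,s=280,220,7
o=cv2.resize(im[y0:y0+80,x0:x0+100,::-1],None,fx=s,fy=s,interpolation=cv2.INTER_CUBIC)
c=bot.calibration("scene")
def d(P,col):
    for u in (proj(M(p,P),c)-[x0,y0]+.5)*s-.5: cv2.circle(o,tuple(int(v) for v in u),3,col,-1)
B=.0095
d([[.1,B+.04,.065],[.1,B-.04,.065],[.1,B-.04,.038]],(0,0,255))      # block far end if home
d([[.1,-.085,.038],[.1,.085,.038],[.1,-.085,.02]],(255,0,0))  # batten front face
d([[.145,-.155,.02]],(0,255,0))
cv2.imwrite("pics/c6.png",o)
E
```

```text
(no output)
```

View pics/c6.png

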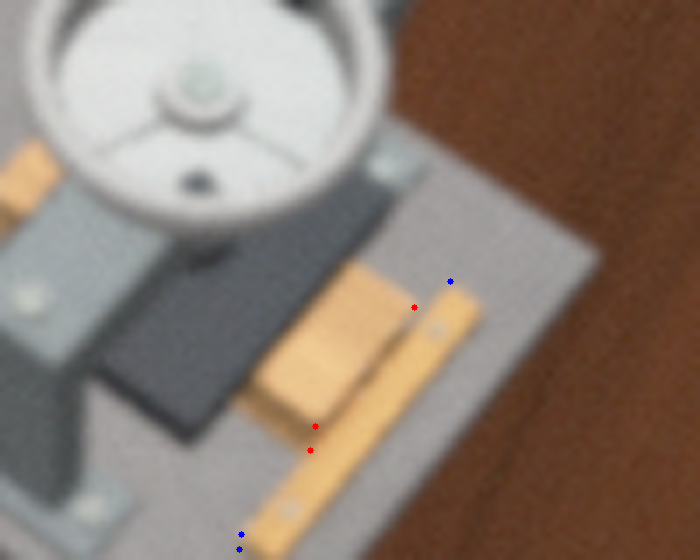

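The block's far-end corners at (415,305) and (315,422) coincide with the home prediction, parallel to the batten. I'll carry on turning.

```bash
python3 - <<'E'
from h import *; from cell import bot
f0,zt,k0=np.load("prog.npy")
def st(phi):
    F=Rp.T@bot.read_ft_force(); m=bot.read_moment(); c,s=np.cos(phi),np.sin(phi)
    return [round(float(v),2) for v in (F[0]*c+F[1]*s, F[0]*s-F[1]*c, F[2], m[2])]
for k in list(range(int(k0)+1,24)):
    a=k*np.radians(12); P,Q=rim(f0-a,zt-.016*a/2/np.pi)
    bot.move_linear(P,speed=.05,rotation=Q); print(k,st(f0-a),round(bot.read_clock(),2))
    np.save("prog.npy",[f0,zt,k])
E
```

```text
14 [-6.16, -3.68, 5.54, -0.45] 27.92
15 [-8.79, -4.37, 6.46, -0.42] 28.37
16 [-10.04, -2.73, 7.11, -0.35] 28.82
17 [-11.63, -1.4, 8.61, -0.3] 29.27
18 [-12.39, -1.07, 7.5, -0.19] 29.72
19 [-12.07, -0.4, 7.35, -0.05] 30.17
20 [-10.76, 1.91, 8.37, -0.01] 30.62
21 [-9.66, 2.11, 7.78, 0.09] 31.07
22 [-8.76, 3.7, 8.22, 0.24] 31.52
23 [-5.94, 3.61, 5.66, 0.24] 31.97
```

```bash
python3 - <<'E'
from h import *; from cell import bot
f0,zt,k=np.load("prog.npy"); a=k*np.radians(12)
bot.set_gripper(0.6)
P,Q=rim(f0-a,.30); bot.move_linear(P,speed=.1)
bot.set_gripper(0.0)
q=quat(np.c_[Rp@[0,1,0],[0,0,-1],Rp@[-1,0,0]])
bot.move_pose(M(p,[[-.072,0,.275]])[0],q)
print(bot.move_linear(M(p,[[-.072,0,.23]])[0],speed=.02,until_force=4),bot.read_position(),bot.read_clock())
z=bot.read_position()[2]-.008; print("joint",(.255-z)/.016*2*np.pi)
bot.move_linear(M(p,[[-.072,0,.30]])[0],speed=.1)
bot.move_pose(M(p,[[-.2,0,.36]])[0],q)
b=[cv2.resize(bot.camera(n)[y:y+100,x:x+130],None,fx=3,fy=3,interpolation=cv2.INTER_CUBIC) for n,x,y in (("top",230,105),("scene",245,180))]
cv2.imwrite("pics/c7.png",np.hstack(b)[:,:,::-1]); print(bot.read_clock())
E
```

```text
True [ 0.60037096 -0.05621114  0.24731263] 37.075
joint 6.160415744226516
38.4833
```

View pics/c7.png

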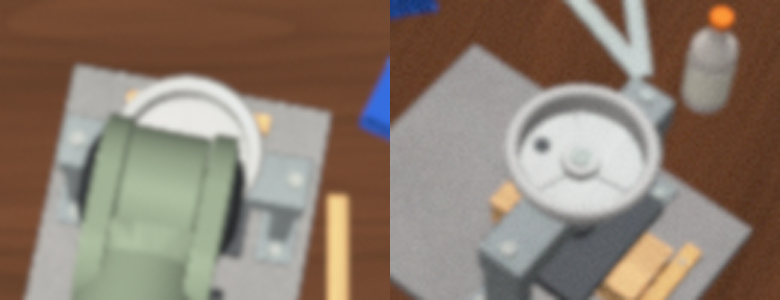

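The rim probe gives joint 6.16 rad, which agrees with 1.34 + 4.82 rad turned. That is 0.23 turn past touch, about 74 N. The picture shows the wheel free, the block still at the batten and nothing else moved.

```bash
python3 -c "
from cell import bot
bot.wait(0.5); bot.close_job()"
```

```text
the job is handed in; nothing more can be done
```

The block is home against the batten, the wheel is turned to about a quarter turn past first touch, and the job is handed in. No verdict was reported.

- **Block:** I pushed it in with the tool tilted and the fingers half open. It stopped at the batten twice, at the 16 N and 25 N stop limits, without moving further. The wrist and scene pictures show it square and about 9 mm off centre sideways, inside the 25 mm limit.
- **Wheel:** I turned it 276° clockwise in one rim grip, then let go. Touching the rim top gave 1.34 rad before and 6.16 rad after, which agrees with the angle commanded. That is 0.23 turn past first touch, or about 74 N worked out from the height.
- **Bystanders:** I kept the arm clear of the things around the press. In the last picture the bottle, set square and strip look unmoved where they show; the glue gun was out of that crop.
- **Not confirmed:** The wrist force did not show the touch clearly, because the readings drifted with tool orientation and a radial load of up to 12 N. The nip force therefore rests on the rim height and the counted angle.

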